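# Change over from turning to sanding: shut the chuck chest, open the abrasives chest

### The arm

A 6-joint arm with a two-finger parallel gripper is mounted at the origin on the work surface. World frame = base frame: x ahead of the robot, y to its left, z up, the work surface at z = 0. Lengths are in m, angles in rad, forces in N, time in s.
With the tool pointing down it reaches from about 0.35 to 0.775 m from the base axis. Payload 7.3 kg.
Tool frame: the origin (TCP) lies between the finger pads; the fingertips stand 8 mm ahead of it and the grasp point (between the pads) lies 11 mm behind it (robot.nose_length is the distance from the TCP to the fingertips, in m); z points along the fingers, y is the line along which they close (so a half turn about z gives the same grasp; the last joint's range is limited). The gripper opens to 92 mm and grips with 3 to 60 N. Pads are 19 mm wide; open, the fingers measure 130 mm over their backs; the gripper's body (75 mm by 190 mm) begins 47 mm behind the grasp point.
Start: joints at [0.998, 0.342, 1.524, -0, 1.275, -0.146], TCP at [0.217, 0.478, 0.235] pointing down, gripper open.
Joint ranges: [-2.53, 2.53], [-0.77, 2.02], [0.04, 2.7], [-1, 4.14], [0.28, 2.66], [-3.11, 3.11]. Speed limits (rad/s): [2.57, 2.57, 3.14, 3.14, 3.14, 3.14].

### API

Orientations are given as [roll, pitch, yaw] about the fixed x, y, z axes, in that order (R = Rz(yaw) Ry(pitch) Rx(roll)).
In Python, from cell import robot gives the robot as it stands. The module is installed in compiled form; this text tells all that it offers.
- The arm moves only by the shell command python3 -m jog 'ROWS' [FORCE]. ROWS is JSON, a list that holds one entry, the list of rows, each a list of 5 numbers: the gripper's target within -1 to 1 (fully open at 1, half-way at 0, shut at -1), then the shift along the tool's x, y, z in m, then the turn about the tool's z in rad. A call has 1 to 5 rows; each row is the pose to reach, as a shift and turn from the pose commanded when the call began, along the tool's axes at that moment; what a row does not reach only later rows make up. A row lasts 1/12 s, in which the tool goes at most 41.7 mm and 7.16 degrees, less where a joint would pass 70% of its speed; a pose out of reach is approached as far as the arm can. A call with a gripper value outside its range is refused whole. The fingers move at their own pace and stop on an object; FORCE is the grip in N (left out, the last holds). Time passes only in rows, so rows that repeat a pose let the fingers close. It gives the time, the measured TCP pose, the force, the opening and the grip force at its end, in the units of the state.
- robot.observe(): the state, without advancing time (a new reading comes with each control period).
- robot.read_camera(name): name is "scene" or "top"; returns the picture (384x512x3 uint8, red, green, blue); there is no depth.
- robot.camera_model(name): a dict with "camera_matrix" (3x3 intrinsics, pixels), "position" and "attitude" of the camera in the world. Camera axes: x right, y down, z forward; pixel columns grow to the right and rows downward; lengths in m; the calibration is good to about 2 mm. A picture is of the moment at which its call begins. camera_model takes no time and is no camera call.
- robot.hand_in(): hands the job in; it is judged then, once.
The state is a dict: "time": time; "qpos": joint angles; "qvel": joint speeds; "joint_efforts": joint torques, N m; "tool_pos": TCP position; "tool_rot": TCP orientation; "contact_force": force on the tool from outside, world axes, zero at the start; "torque": the same for the moment, N m; "opening": finger opening in m; "grip_force": force on a finger pad.
Only numpy, scipy, OpenCV 4.12 (cv2) and the standard library are available. Lean on these libraries where they do the work, as an engineer would, in place of code of your own. Each camera call takes 0.05 s, during which the arm holds its last target. There are 200 camera calls.

### The job

Turning is done and sanding is next. On the bench, push the drop-down front of the cream chest up until it is fully shut, and pull the front of the red chest down until it lies fully open; leave them like that.

Things in the scene. Friction and masses are not known exactly. Their poses are not given: they have to be found in the camera images.
- cream_front (a joint): Bottom hinge of the cream chest's front (rad): 0 shut, upright; 1.5 fully down, nearly level, at its stop. Friction holds it at any angle; 3 to 6 N at the bar move it. Starts at 1.1 to 1.5. Front (mm): 176 wide, 120 high, 14 thick, hinged 60 above the bench. Chest: cream all over, fixed, 190 wide, 220 deep, 182 high, front roughly towards the robot; left or right varies.
- cream_front_bar (a point): Middle of the cream front's round steel pull bar, 12 thick, 150 long, parallel to the panel's free edge and 50 beyond it in its plane, on two 10 mm posts 140 apart (44 clear between bar and panel). Axes turn with the front: y along the bar, z from hinge to bar, x into the chest when shut. Hinge line: 170 along -z. Bar height: 230 shut (48 over the chest's top), 72 fully down. Sizes in mm.
- red_front (a joint): Bottom hinge of the red chest's front (rad): 0 shut, upright; 1.5 fully down, nearly level, at its stop. Friction holds it at any angle; 3 to 6 N at the bar move it. Starts at 0 to 0.15. Front (mm): 176 wide, 120 high, 14 thick, hinged 60 above the bench. Chest: red all over, fixed, 190 wide, 220 deep, 182 high, front roughly towards the robot; left or right varies.
- red_front_bar (a point): Middle of the red front's round steel pull bar, 12 thick, 150 long, parallel to the panel's free edge and 50 beyond it in its plane, on two 10 mm posts 140 apart (44 clear between bar and panel). Axes turn with the front: y along the bar, z from hinge to bar, x into the chest when shut. Hinge line: 170 along -z. Bar height: 230 shut (48 over the chest's top), 72 fully down. Sizes in mm.

How it is judged:
By the outcome, as a careful person would: the job done as asked, in the order asked, and still so for the second after the job is handed in, with the robot touching nothing.
It also fails if it takes over 50 s, if anything falls off the work surface, if the arm or the gripper's body presses on something with over 40 N, if the wrist force passes 120 N, or if a joint passes its speed limit or range.

## Working session

There is one attempt and no reset: what is moved stays moved. The work goes in short steps, Python scripts to look and compute and a shell command to move; the robot and the scene stay as the last step left them, time stands still between calls to the robot, and variables do not carry over. Pictures are saved under pics/ and viewed, at most 10 in all, crops included, and the job is handed in when it is done.

```bash
mkdir -p pics; python3 - <<'E'
from cell import robot
import cv2
for n in("scene","top"):
    cv2.imwrite(f"pics/{n}0.png",cv2.cvtColor(robot.read_camera(n),cv2.COLOR_RGB2BGR)); print(robot.camera_model(n))
print(robot.observe())
E
```

```text
{'camera_matrix': array([[378.17671652,   0.        , 257.0744748 ],
       [  0.        , 378.17671652, 194.85962804],
       [  0.        ,   0.        ,   1.        ]]), 'position': array([ 1.05873893, -0.3027914 ,  0.82228649]), 'attitude': array([-2.44710584,  0.01559771,  0.94216598])}
{'camera_matrix': array([[355.09956996,   0.        , 254.55800617],
       [  0.        , 355.09956996, 190.86888541],
       [  0.        ,   0.        ,   1.        ]]), 'position': array([0.5785739 , 0.02089366, 0.91877153]), 'attitude': array([-3.06422413, -0.00999241, -1.58010061])}
{'time': 0.1, 'qpos': array([ 9.97998940e-01,  3.42671064e-01,  1.52491983e+00,  1.40655049e-05,
        1.27540682e+00, -1.45996150e-01]), 'qvel': array([ 0.00037896, -0.00116681, -0.00175273,  0.00044617, -0.00018971,
        0.00110167]), 'joint_efforts': array([ 1.69724590e-03, -4.31998801e+01, -2.44696534e+01,  7.19673978e-02,
        5.24833391e-02, -9.80269715e-05]), 'tool_pos': array([0.21711024, 0.47761657, 0.23410568]), 'tool_rot': array([-3.14020450e+00, -2.17712210e-04,  2.71478716e+00]), 'contact_force': array([ 0.33520292,  0.15201665, -0.59949319]), 'torque': array([-0.00647309, -0.01167659, -0.01866184]), 'grip_force': 0.0, 'opening': 0.09187851624952847}
```

View pics/scene0.png

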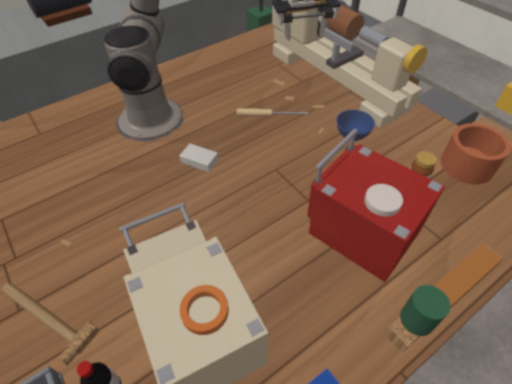

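View pics/top0.png

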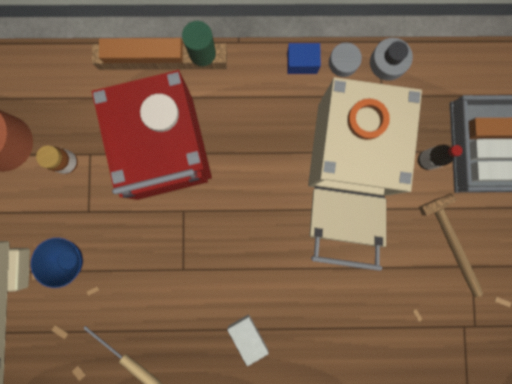

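The cream chest is on the right (negative y) with its front down, bar in top view at about (314,261)–(381,268). The red chest is on the left and shut, bar at about (115,190)–(195,176). I'll enlarge both for accurate triangulation.

```bash
python3 - <<'E'
import cv2,numpy as np
s=cv2.imread("pics/scene0.png");t=cv2.imread("pics/top0.png")
def crop(i,x,y): 
    c=cv2.resize(i[y:y+75,x:x+100],(400,300),interpolation=cv2.INTER_CUBIC)
    for k in range(0,100,10): cv2.line(c,(k*4,0),(k*4,5),(0,255,0),1)
    for k in range(0,75,10): cv2.line(c,(0,k*4),(5,k*4),(0,255,0),1)
    return c
cv2.imwrite("pics/m0.png",np.vstack([np.hstack([crop(t,300,210),crop(t,105,140)]),np.hstack([crop(s,110,190),crop(s,290,120)])]))
E
```

```text
(no output)
```

View pics/m0.png

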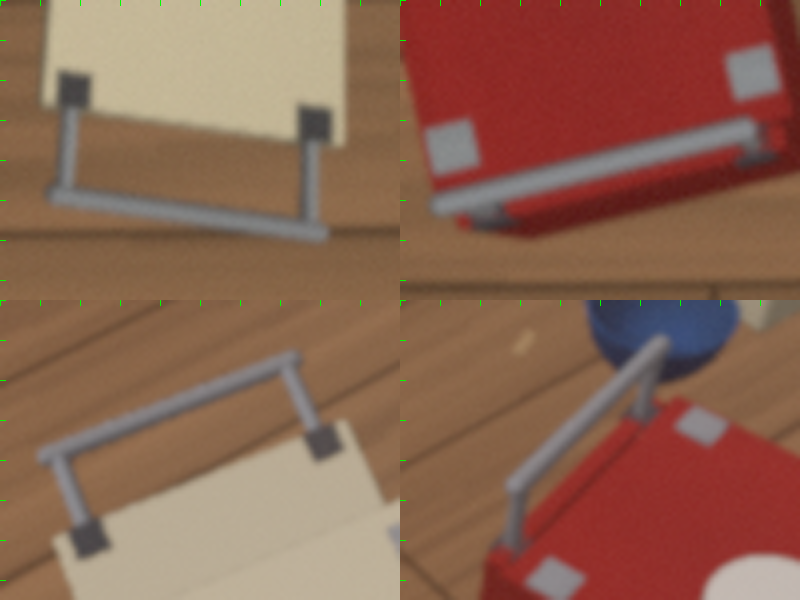

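```bash
cat > h.py <<'E'
import numpy as np,cv2
from cell import robot
from scipy.spatial.transform import Rotation as R
def P(n):
    m=robot.camera_model(n); r=R.from_euler('xyz',m["attitude"]).as_matrix().T
    return m["camera_matrix"]@np.c_[r,-r@m["position"]]
def tri(t,s):
    X=cv2.triangulatePoints(P("top"),P("scene"),np.array(t,float).reshape(2,1),np.array(s,float).reshape(2,1))[:,0]; return X[:3]/X[3]
def px(n,X):
    v=P(n)@np.r_[X,1]; return v[:2]/v[2]
def fit(name,tl,tr,sl,sr):
    L=tri(tl,sr);Rr=tri(tr,sl); m=(L+Rr)/2; d=L-Rr
    print(name,"L",L.round(4),"R",Rr.round(4),"len",np.linalg.norm(d).round(4))
    print(" reproj err",(px("top",L)-tl).round(1),(px("scene",L)-sr).round(1),(px("top",Rr)-tr).round(1))
    yaw=np.arctan2(-d[0],d[1]); th=np.arccos(np.clip((m[2]-.06)/.17,-1,1)); c=np.array([np.cos(yaw),np.sin(yaw)])
    print(" mid",m.round(4),"yaw",yaw.round(4),"theta",th.round(3),"hinge",(m[:2]+c*.17*np.sin(th)).round(4))
def st():
    o=robot.observe(); print({k:np.round(o[k],3) for k in("time","qpos","tool_pos","tool_rot","contact_force","opening")})
    print(R.from_euler('xyz',o["tool_rot"]).as_matrix().round(3))
E
python3 - <<'E'
from h import *
fit("cream",(312,258.2),(381.8,268.5),(119.5,229.3),(184.5,204))
fit("red",(113,191.5),(194.5,172),(318,166.8),(356,130.2))
st()
E
```

```text
cream L [ 0.4866 -0.1178  0.1041] R [ 0.4621 -0.2757  0.1042] len 0.1598
 reproj err [0.4 0.2] [0.4 0. ] [0.2 0.1]
 mid [ 0.4744 -0.1967  0.1041] yaw -0.154 theta 1.308 hinge [ 0.6366 -0.2219]
red L [0.6323 0.2875 0.2279] R [0.67   0.1305 0.2314] len 0.1614
 reproj err [0.6 0.5] [ 0.5 -0.1] [-0.2 -0.2]
 mid [0.6511 0.209  0.2297] yaw 0.2358 theta 0.064 hinge [0.6617 0.2115]
{'time': np.float64(0.1), 'qpos': array([ 0.998,  0.343,  1.525,  0.   ,  1.275, -0.146]), 'tool_pos': array([0.217, 0.478, 0.234]), 'tool_rot': array([-3.14 , -0.   ,  2.715]), 'contact_force': array([ 0.335,  0.152, -0.599]), 'opening': np.float64(0.092)}
[[-0.91   0.414 -0.001]
 [ 0.414  0.91  -0.001]
 [ 0.    -0.001 -1.   ]]
```

```bash
python3 -m jog '[[[-0.1,-0.029,-0.029,0,0.07],[-0.1,-0.058,-0.058,0,0.14],[-0.1,-0.087,-0.087,0,0.21],[-0.1,-0.116,-0.116,0,0.28],[-0.1,-0.145,-0.145,0,0.35]]]' 20
cat >> h.py <<'E'
def go(x,y,z,ang):
    "tool-frame shift and turn from here to TCP x,y,z with tool y at world angle ang"
    o=robot.observe(); M=R.from_euler('xyz',o["tool_rot"]).as_matrix(); d=M.T@(np.array([x,y,z])-o["tool_pos"])
    a=np.arctan2(M[1,1],M[0,1]); print("t",o["time"].round(2) if hasattr(o["time"],"round") else o["time"],"pos",o["tool_pos"].round(4),"shift",d.round(4),"turn",round(a-ang,4),"F",o["contact_force"].round(1),"q",o["qpos"].round(2))
E
python3 -c "
from h import *
go(.4744,-.1967,.18,-.154)"
```

```text
time: 0.52
tool_pos: [0.2891, 0.2841, 0.2344]
tool_rot: [-3.141, -0.0, 2.362]
contact_force: [1.1, -0.5, 0.5]
opening: 0.0628
grip_force: 0.0
t 0.5167 pos [0.2891 0.2841 0.2344] shift [-0.4697 -0.2118  0.0545] turn 0.9454 F [ 1.1 -0.5  0.5] q [ 0.59  0.12  1.82 -0.    1.2  -0.2 ]
```

```bash
python3 -m jog '[[[-0.1,-0.037,-0.017,0,0.08],[-0.1,-0.074,-0.034,0,0.16],[-0.1,-0.111,-0.051,0,0.24],[-0.1,-0.148,-0.068,0,0.32],[-0.1,-0.185,-0.085,0,0.4]]]'
python3 -c "
from h import *
go(.4744,-.1967,.18,-.154)"
```

```text
time: 0.93
tool_pos: [0.3616, 0.0937, 0.2347]
tool_rot: [3.141, -0.0, 1.961]
contact_force: [0.8, 0.3, 0.9]
opening: 0.0419
grip_force: 0.0
t 0.9333 pos [0.3616 0.0937 0.2347] shift [-0.3115 -0.0062  0.0547] turn 0.5442 F [0.8 0.3 0.9] q [ 0.05  0.06  1.89  0.    1.19 -0.34]
```

```bash
python3 -m jog '[[[-0.1,-0.04,-0.001,0,0.1],[-0.1,-0.08,-0.002,0,0.2],[-0.1,-0.12,-0.003,0,0.3],[-0.1,-0.16,-0.004,0,0.4],[-0.1,-0.2,-0.005,0,0.5]]]'
python3 -c "
from h import *
go(.4744,-.1967,.18,-.154)"
```

```text
time: 1.35
tool_pos: [0.4339, -0.0931, 0.2346]
tool_rot: [-3.141, -0.0, 1.459]
contact_force: [1.5, 1.4, -0.1]
opening: 0.0413
grip_force: 0.0
t 1.35 pos [ 0.4339 -0.0931  0.2346] shift [-0.0985  0.0518  0.0545] turn 0.0426 F [ 1.5  1.4 -0.1] q [-0.38  0.19  1.73  0.    1.22 -0.27]
```

```bash
python3 -m jog '[[[-0.1,-0.035,0.018,0.01,0.02],[-0.1,-0.07,0.036,0.02,0.04],[-0.1,-0.0985,0.052,0.04,0.0426],[-0.1,-0.0985,0.052,0.05,0.0426],[-0.1,-0.0985,0.052,0.05,0.0426]]]'
python3 -c "
from h import *
go(.4744,-.1967,.093,-.154)
import cv2
i=cv2.cvtColor(robot.read_camera('scene'),cv2.COLOR_RGB2BGR)[80:290,40:320]
cv2.imwrite('pics/s1.png',cv2.resize(i,None,fx=2.5,fy=2.5))"
```

```text
time: 1.77
tool_pos: [0.4737, -0.195, 0.1815]
tool_rot: [-3.136, -0.003, 1.42]
contact_force: [0.1, 1.2, -0.4]
opening: 0.0412
grip_force: 0.0
t 1.7667 pos [ 0.4737 -0.195   0.1815] shift [-0.0018  0.0015  0.0885] turn 0.0028 F [ 0.1  1.2 -0.4] q [-0.54  0.37  1.64  0.    1.14 -0.39]
```

View pics/s1.png

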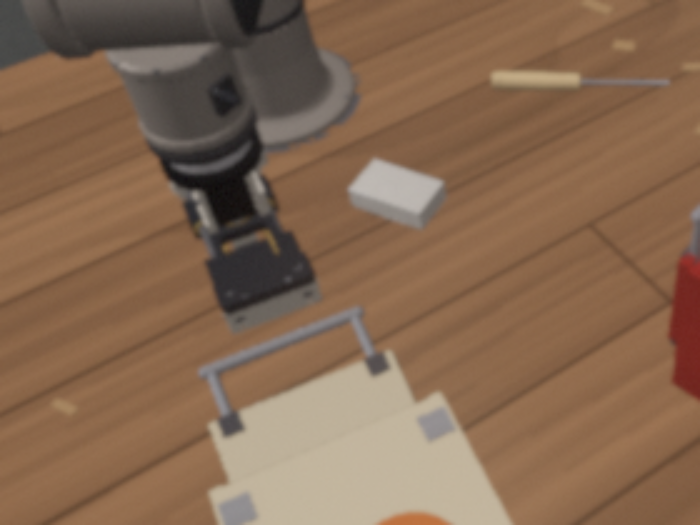

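The gripper is above the middle of the cream bar (picture around (265,330)), with the fingers set to straddle it. Next I go down and grasp.

```bash
python3 -m jog '[[[-0.1,-0.001,0.001,0.03,0],[-0.1,-0.001,0.001,0.06,0],[-0.1,-0.001,0.001,0.08,0],[-0.1,-0.001,0.001,0.088,0],[-0.1,-0.001,0.001,0.088,0]]]' 20 && python3 -m jog '[[[-1,0,0,0,0],[-1,0,0,0,0],[-1,0,0,0,0],[-1,0,0,0,0],[-1,0,0,0,0]]]' 20
```

```text
time: 2.23
tool_pos: [0.4752, -0.194, 0.0961]
tool_rot: [-3.139, -0.001, 1.424]
contact_force: [0.3, 0.8, -0.3]
opening: 0.0417
grip_force: 0.0
time: 2.65
tool_pos: [0.4759, -0.1956, 0.0975]
tool_rot: [3.141, 0.0, 1.422]
contact_force: [-13.7, 0.9, 5.2]
opening: 0.0124
grip_force: 6.9
```

```bash
python3 -m jog '[[[-1,0,0.005,-0.016,0],[-1,0,0.012,-0.032,0],[-1,0,0.021,-0.046,0],[-1,0,0.031,-0.06,0],[-1,0,0.042,-0.073,0]]]' 25; python3 -c "
from h import *
go(.6366-.17*np.sin(.8)*np.cos(.154),-.2219+.17*np.sin(.8)*np.sin(.154),.049+.17*np.cos(.8),-.154)"
```

```text
time: 3.07
tool_pos: [0.5138, -0.2011, 0.1697]
tool_rot: [-3.132, -0.001, 1.422]
contact_force: [-10.3, 0.5, 2.2]
opening: 0.011
grip_force: 25.0
t 3.0667 pos [ 0.5138 -0.2011  0.1697] shift [-0.0017  0.0026  0.0023] turn 0.0054 F [-10.3   0.5   2.2] q [-0.51  0.45  1.54 -0.    1.16 -0.36]
```

```bash
python3 -m jog '[[[-1,0,0.02,-0.018,0],[-1,0,0.0435,-0.032,0],[-1,0,0.0685,-0.043,0],[-1,0,0.095,-0.0495,0],[-1,0,0.115,-0.051,0]]]'; python3 -c "
from h import *
go(.6366,-.2219,.219,-.154)"
```

```text
time: 3.48
tool_pos: [0.6322, -0.2194, 0.2239]
tool_rot: [3.139, 0.002, 1.422]
contact_force: [-3.7, -0.9, 5.8]
opening: 0.011
grip_force: 25.0
t 3.4833 pos [ 0.6322 -0.2194  0.2239] shift [-0.0018  0.0047  0.0049] turn 0.0051 F [-3.7 -0.9  5.8] q [-0.45  0.62  1.09 -0.    1.42 -0.3 ]
```

Now press against the stop.

```bash
python3 -m jog '[[[-1,0,0.004,0,0],[-1,0,0.008,0,0],[-1,0,0.012,0,0],[-1,0,0.014,0,0],[-1,0,0.014,0,0]]]'; python3 -c "
from h import *
go(.6366,-.2219,.219,-.154)"
```

```text
time: 3.9
tool_pos: [0.6375, -0.2203, 0.2235]
tool_rot: [-3.125, 0.0, 1.421]
contact_force: [-35.6, 6.6, 24.6]
opening: 0.0112
grip_force: 25.0
t 3.9 pos [ 0.6375 -0.2203  0.2235] shift [-0.0018 -0.0006  0.0045] turn 0.0044 F [-35.6   6.6  24.6] q [-0.44  0.65  1.05 -0.01  1.46 -0.29]
```

```bash
python3 -m jog '[[[-1,0,-0.007,0.001,0],[-0.1,0,-0.007,0.001,0],[-0.1,0,-0.007,0.001,0],[-0.1,0,-0.007,0.001,0],[-0.1,0,-0.007,0.001,0]]]'; python3 -m jog '[[[-0.1,0,0,-0.02,0],[-0.1,0,0,-0.05,0],[-0.1,0,0,-0.08,0],[-0.1,0,0,-0.08,0],[-0.1,0,0,-0.08,0]]]'; python3 -c "
from h import *
go(.6511,.209,.31,.2358)
import cv2
t=cv2.cvtColor(robot.read_camera('top'),cv2.COLOR_RGB2BGR)[60:300,220:480]
i=cv2.cvtColor(robot.read_camera('scene'),cv2.COLOR_RGB2BGR)[110:350,40:300]
cv2.imwrite('pics/s2.png',cv2.resize(np.hstack([i,t]),None,fx=1.5,fy=1.5))"
```

```text
time: 4.32
tool_pos: [0.6382, -0.2198, 0.2192]
tool_rot: [-3.141, -0.0, 1.422]
contact_force: [0.9, 0.6, -0.1]
opening: 0.033
grip_force: 0.0
time: 4.73
tool_pos: [0.6389, -0.2201, 0.3014]
tool_rot: [3.138, 0.001, 1.422]
contact_force: [-0.0, -0.0, -0.6]
opening: 0.0413
grip_force: 0.0
t 4.7333 pos [ 0.6389 -0.2201  0.3014] shift [ 0.4262 -0.0514 -0.0092] turn -0.3842 F [-0.  -0.  -0.6] q [-0.45  0.61  0.91  0.    1.62 -0.3 ]
```

View pics/s2.png

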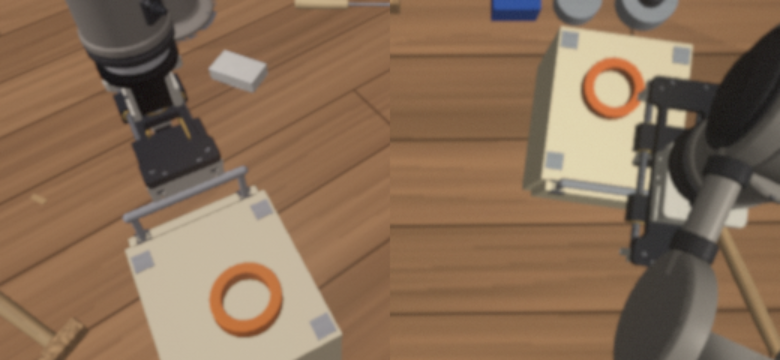

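The cream front looks shut: its bar stands above the chest's front edge and the ring hasn't moved. On to red.

```bash
python3 -m jog '[[[-0.1,0.04,-0.005,-0.002,-0.04],[-0.1,0.08,-0.01,-0.004,-0.08],[-0.1,0.12,-0.015,-0.005,-0.12],[-0.1,0.16,-0.02,-0.005,-0.16],[-0.1,0.2,-0.025,-0.005,-0.2]]]'; python3 -c "
from h import *
go(.6511,.209,.31,.2358)"
```

```text
time: 5.25
tool_pos: [0.6423, -0.0165, 0.3028]
tool_rot: [-3.138, -0.001, 1.624]
contact_force: [1.4, 0.9, 0.2]
opening: 0.0417
grip_force: 0.0
t 5.25 pos [ 0.6423 -0.0165  0.3028] shift [ 0.2247  0.0208 -0.0071] turn -0.1828 F [1.4 0.9 0.2] q [-0.14  0.54  1.03  0.    1.58 -0.2 ]
```

```bash
python3 -m jog '[[[-0.1,0.045,0.004,-0.002,-0.04],[-0.1,0.09,0.008,-0.004,-0.08],[-0.1,0.135,0.012,-0.005,-0.12],[-0.1,0.18,0.016,-0.005,-0.16],[-0.1,0.2247,0.0208,-0.005,-0.183]]]'; python3 -m jog '[[[-0.1,0.017,0.002,0,0],[-0.1,0.017,0.002,0,0]]]';python3 -c "
from h import *
go(.6511,.209,.2187,.2358)
import cv2
t=cv2.cvtColor(robot.read_camera('top'),cv2.COLOR_RGB2BGR)[130:230,300:430]
i=cv2.cvtColor(robot.read_camera('scene'),cv2.COLOR_RGB2BGR)[200:300,110:240]
cv2.imwrite('pics/s3.png',cv2.resize(np.hstack([i,t]),None,fx=3,fy=3,interpolation=cv2.INTER_CUBIC))"
```

```text
time: 5.67
tool_pos: [0.6506, 0.1917, 0.3079]
tool_rot: [-3.139, -0.0, 1.807]
contact_force: [1.0, -0.6, 0.2]
opening: 0.0411
grip_force: 0.0
time: 5.83
tool_pos: [0.6479, 0.2117, 0.307]
tool_rot: [-3.138, -0.002, 1.811]
contact_force: [0.1, 0.2, -0.8]
opening: 0.0413
grip_force: 0.0
t 5.8333 pos [0.6479 0.2117 0.307 ] shift [-0.0035  0.0028  0.0883] turn 0.0045 F [ 0.1  0.2 -0.8] q [ 0.2   0.63  0.87  0.    1.65 -0.04]
```

View pics/s3.png

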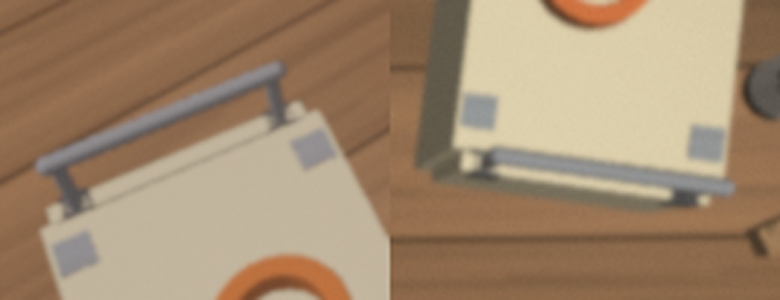

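```bash
python3 -c "
from h import *
fit('cream',(334.3,182),(414,193),(122.7,255),(204.7,223))"
python3 -m jog '[[[-0.1,-0.003,0.003,0.03,0],[-0.1,-0.003,0.003,0.06,0],[-0.1,-0.003,0.003,0.08,0],[-0.1,-0.003,0.003,0.088,0],[-0.1,-0.003,0.003,0.088,0]]]' 20 && python3 -m jog '[[[-1,0,0,0,0],[-1,0,0,0,0],[-1,0,0,0,0],[-1,0,0,0,0],[-1,0,0,0,0]]]' 20
```

```text
cream L [ 0.6487 -0.1423  0.2275] R [ 0.6246 -0.2981  0.2312] len 0.1577
 reproj err [-0.4 -0.2] [-0.4 -0. ] [0.4 0.2]
 mid [ 0.6366 -0.2202  0.2293] yaw -0.1533 theta 0.089 hinge [ 0.6515 -0.2225]
time: 6.35
tool_pos: [0.6522, 0.2026, 0.2189]
tool_rot: [-3.136, 0.0, 1.803]
contact_force: [0.3, -0.6, 0.4]
opening: 0.0411
grip_force: 0.0
time: 6.77
tool_pos: [0.6532, 0.2046, 0.2227]
tool_rot: [3.14, 0.0, 1.805]
contact_force: [-3.1, -0.4, 1.7]
opening: 0.0126
grip_force: 1.3
```

```bash
python3 -c "
from h import *
def ray(p,z):
    M=P('top'); H=np.c_[M[:,0],M[:,1],M[:,2]*z+M[:,3]]; v=np.linalg.solve(H,[*p,1]); return v[:2]/v[2]
for n,a,b,m,y in (('c',(329.7,167),(405.3,177.7),(.6366,-.2202),-.1536),('r',(118,176.5),(193.2,158),(.6511,.209),.2358)):
    A,B=ray(a,.182),ray(b,.182); c=np.array([np.cos(y),np.sin(y)]); d=A-B
    print(n,A,B,'yaw',np.arctan2(-d[0],d[1]),'dist',((A+B)/2-m)@c)
go(.6511,.209,.219,.2358)"
```

```text
c [ 0.68446877 -0.14500657] [ 0.66061247 -0.3032328 ] yaw -0.14964614865201875 dist 0.0361171785788649
r [0.66801606 0.29672055] [0.70570114 0.14075489] yaw 0.23708017420499608 dist 0.03704401693025483
t 6.7667 pos [0.6532 0.2046 0.2227] shift [ 0.0048 -0.001   0.0037] turn -0.0014 F [-3.1 -0.4  1.7] q [ 0.19  0.66  1.04  0.    1.45 -0.04]
```

Red starts at about 0 (its bar-to-tag distance matches the shut cream), so I swing it down along the arc.

```bash
python3 -m jog '[[[-1,0,-0.008,0,0],[-1,0,-0.025,0.002,0],[-1,0,-0.05,0.0075,0],[-1,0,-0.074,0.017,0],[-1,0,-0.096,0.03,0]]]' 25; python3 -c "
from h import *
c=np.array([np.cos(.2358),np.sin(.2358)]);h=np.array([.6515,.2091])
for t in (.6,1.5):
  m=h-c*.17*np.sin(t); go(*m,.049+.17*np.cos(t),.2358)"
```

```text
time: 7.18
tool_pos: [0.5604, 0.1824, 0.1938]
tool_rot: [3.134, 0.0, 1.805]
contact_force: [6.1, 1.0, -0.8]
opening: 0.011
grip_force: 25.0
t 7.1833 pos [0.5604 0.1824 0.1938] shift [ 0.0046 -0.0012  0.0044] turn -0.0011 F [ 6.1  1.  -0.8] q [ 0.18  0.49  1.41  0.    1.24 -0.05]
t 7.1833 pos [0.5604 0.1824 0.1938] shift [ 0.0046 -0.0757  0.1322] turn -0.0011 F [ 6.1  1.  -0.8] q [ 0.18  0.49  1.41  0.    1.24 -0.05]
```

```bash
python3 -m jog '[[[-1,0,-0.026,0.022,0],[-1,0,-0.047,0.0485,0],[-1,0,-0.0625,0.0785,0],[-1,0,-0.07,0.103,0],[-1,0,-0.073,0.119,0]]]'; python3 -m jog '[[[-1,0,0,0.006,0],[-1,0,0,0.012,0],[-1,0,0,0.018,0],[-1,0,0,0.018,0]]]'; python3 -c "
from h import *
c=np.array([np.cos(.2358),np.sin(.2358)]);h=np.array([.6515,.2091])
m=h-c*.17*np.sin(1.5); go(*m,.049+.17*np.cos(1.5),.2358)"
```

```text
time: 7.6
tool_pos: [0.4887, 0.1654, 0.0722]
tool_rot: [3.138, -0.0, 1.805]
contact_force: [3.3, 1.6, 2.1]
opening: 0.0113
grip_force: 25.0
time: 7.93
tool_pos: [0.4882, 0.1652, 0.0573]
tool_rot: [-3.141, 0.0, 1.806]
contact_force: [-9.4, -2.5, 20.4]
opening: 0.0113
grip_force: 25.0
t 7.9333 pos [0.4882 0.1652 0.0573] shift [ 0.0046 -0.0005 -0.0037] turn -0.0008 F [-9.4 -2.5 20.4] q [ 0.18  0.54  1.77 -0.    0.83 -0.06]
```

```bash
python3 -m jog '[[[-1,0,0,0,0],[-1,0,0,0.002,0],[-1,0,0,0.004,0],[-1,0,0,0.006,0],[-1,0,0,0.006,0]]]' 50;python3 -m jog '[[[-1,0,0,-0.009,0],[-0.1,0,0,-0.009,0],[-0.1,0,0,-0.009,0],[-0.1,0,0,-0.009,0],[-0.1,0,0,-0.009,0]]]'; python3 -m jog '[[[-0.1,0,0,-0.03,0],[-0.1,0,0,-0.07,0],[-0.1,0,0,-0.11,0],[-0.1,0,-0.04,-0.15,0],[-0.1,0,-0.08,-0.15,0]]]'; python3 -c "
from h import *
import cv2
t=cv2.cvtColor(robot.read_camera('top'),cv2.COLOR_RGB2BGR)[140:280,80:260]
i=cv2.cvtColor(robot.read_camera('scene'),cv2.COLOR_RGB2BGR)[80:220,210:390]
cv2.imwrite('pics/s4.png',cv2.resize(np.hstack([i,t]),None,fx=2.2,fy=2.2,interpolation=cv2.INTER_CUBIC))"
```

```text
time: 8.35
tool_pos: [0.4883, 0.1651, 0.0556]
tool_rot: [3.14, 0.001, 1.806]
contact_force: [-22.5, -7.3, 63.5]
opening: 0.0104
grip_force: 50.0
time: 8.77
tool_pos: [0.4888, 0.1653, 0.0574]
tool_rot: [-3.141, -0.0, 1.805]
contact_force: [0.9, 0.5, 0.0]
opening: 0.0325
grip_force: 0.0
time: 9.18
tool_pos: [0.424, 0.1494, 0.2096]
tool_rot: [3.132, 0.0, 1.805]
contact_force: [0.8, -0.4, 0.5]
opening: 0.0415
grip_force: 0.0
```

View pics/s4.png

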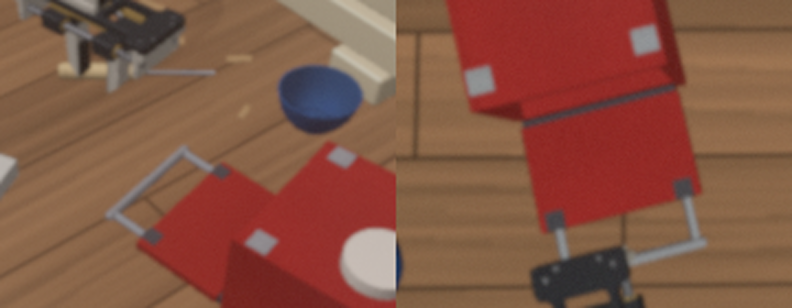

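The red front lies level with its bar out in front, and it took 63 N at its stop without moving further. The gripper is clear of everything, so I hand in.

```bash
python3 -c "
from cell import robot
print(robot.hand_in())"
```

```text
the job is handed in; nothing more can be done
None
```

The cream chest's front is pushed fully shut and the red chest's front is pulled fully open, both pressed against their stops and released, and the job was handed in at about 9 s with the robot touching nothing.

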